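Turn the honing steel round and dock it

TASK

The honing steel has dried handle-inward in the white sleeve: draw it out by its rod, lay it flat on the blue board and let go of it there, then take it by the handle and slide it rod-first into the black dock, past the spring plunger, until its guard is home against the dock's mouth. Let go, and then push the red gate all the way across behind the handle. Do not drop the steel, and leave the other things on the table where they are.

Things in the scene. Friction and masses are not known exactly. Their poses are not given: they have to be found in the camera images.
- steel: Honing steel, 200 mm long, 0.16 kg. Origin on its flat underside, below the guard's front face; x points along the rod to the tip, z up; its axis is 10 mm above the origin. Black handle x = -90 to -5 mm, 24 mm wide, 20 high; guard plate x = -5 to 0, 30 wide, 20 high; then the round rod. Centre of mass 17 mm behind the guard face, so it lies level on it. At the start the handle is inside the sleeve, the rod out.
- steel_tip (a point): Tip of the steel's round rod, on its axis, 110 mm before the guard's front face. The rod's first 16 mm from the guard are a neck 10 mm in diameter, then it is 12 mm in diameter, and its last 20 mm taper to a 4 mm wide tip.
- steel_handle (a point): A point on the axis of the steel's handle, 40 mm behind the guard's front face.
- sleeve: White drying sleeve, fixed: a closed tunnel 112 mm long, 52 wide, 76 high over its roof, on a grey foot 80 mm wide, 4 mm thick, standing out 9 mm before the mouth. Origin on the table under the mouth; x points from the mouth into the tunnel (away from the robot), z up. It stands left or right of the board, the dock on the other side.
- sleeve_floor (a point): Middle of the tunnel's floor at the sleeve's mouth, 40 mm above the table. The inside is 40 mm wide, 30 mm high and 106 mm deep; the steel lies loosely on this floor.
- board: Blue cutting board, fixed, 300 mm (x) by 200 mm (y), 12 mm thick. Origin: centre of its underside, on the table. The ramekin stands on its far (+x) part.
- dock: Black dock with a clear roof, fixed. Origin on the table under the channel's mouth; x points from the mouth into the channel (away from the robot), z up. Body x = 0 to 118 mm, 54 mm wide, 71 mm high. A base plate 74 mm wide, 6 mm thick lies under it from x = -118 to 118 mm, and a gate track 24 mm wide, 12 mm high crosses it at x = -102 mm, y = -37 to 85 mm.
- dock_mouth (a point): Mouth of the dock's channel, 55 mm above the table: bring the steel's axis in along the dock's x at this height (2 mm either way does). The channel is 16 mm wide (y = -8 to 8 mm), from 44 to 66 mm above the table, 112 mm deep.
- dock_home (a point): Where the steel's origin finally lies, its x along the dock's x: 42.5 mm above the table at the mouth. A rail 12 mm wide, its top at this height, runs before the mouth from x = -87 to -5 mm in the dock's frame and carries the handle once it is let go.
- plunger (a joint): Spring plunger in the dock's +y wall, 9 mm inside the mouth, with an upright rounded brass nose of 7 mm radius: 0 = fully out (nose 1 mm short of the channel's middle), up to 0.010 m pushed aside. It rides over the rod (3 to 5 mm aside, 6 to 8 N) and drops back against the neck when the steel is home; getting past it takes about 10 N of push.
- gate (a joint): Red gate sliding across the dock behind the handle's butt: 0 = fully open (its middle 65 mm to the dock's +y side), 0.065 m = fully across, in line with the channel. It moves to the dock's -y, stays where it is left, and slides with about 2 N.
- gate_tab (a point): Top of the gate's red tab, 95 mm above the table, at x = -102.5 mm in the dock's frame. The tab is 12 mm thick (dock's y), 14 mm wide (x) and 29 mm tall; it stands on the gate's block, 24 mm (y) by 15 mm (x), top at 66 mm. With the steel docked the handle's butt is 5 mm from the gate and the handle's top 63 mm above the table.
- ramekin: white ceramic ramekin, 70 mm wide, 38 mm tall, standing on the far part of the board; origin under its centre
- turner: orange turner (spatula) with a black handle, 240 mm long, lying on the table beyond the board
- spice: jar with a red cap, 56 mm wide, 90 mm tall, on the table beyond the board
- tub: white plastic tub, 70 mm wide, 75 mm tall, on the table beyond the board
- squeeze: yellow squeeze bottle, 60 mm wide, 170 mm tall, at the left side of the table
- oil: amber oil bottle, 72 mm wide, 160 mm tall, at the right side of the table
- spoon: steel spoon, 200 mm long, lying at the right side of the table
Not all that is in view belongs to the job. What is shaped like the steel but turquoise is not meant.

How it is judged:
On the way, in this order (a step that is already met when the one before it is completed fails the run):
1. The steel lies flat on the blue board, at rest and let go of (x of steel in the frame of board between -0.15 and 0.15 m and y of steel in the frame of board between -0.1 and 0.1 m and z of steel in the frame of board between 0.006 and 0.02 m and angle between steel's own z axis and vertical below 0.15 rad and contact force between the fingers and steel below 0.1 N and linear speed of steel below 0.03 m/s), for 0.2 s.
2. The steel is home in the dock and let go of, the gate still open (x of steel in the frame of dock between -0.006 and 0.006 m and y of steel in the frame of dock between -0.007 and 0.007 m and z of steel in the frame of dock between 0.036 and 0.052 m and x of steel_tip in the frame of dock above 0.1 m and value of joint plunger above 0.0005 m and contact force between the fingers and steel below 0.1 N and value of joint gate below 0.035 m), for 0.2 s.
At the end, for the whole second after the job is handed in: The steel is docked rod-first: its origin within 6 mm along and 7 mm across of home at the dock's mouth, 36 to 52 mm above the table, its tip more than 100 mm inside, the plunger pressed by it (more than 0.5 mm), let go of and at rest; the gate is across (joint above 0.057 m) (x of steel in the frame of dock between -0.006 and 0.006 m and y of steel in the frame of dock between -0.007 and 0.007 m and z of steel in the frame of dock between 0.036 and 0.052 m and x of steel_tip in the frame of dock above 0.1 m and value of joint plunger above 0.0005 m and contact force between the fingers and steel below 0.1 N and linear speed of steel below 0.02 m/s and value of joint gate above 0.057 m); the robot touches nothing.
It fails at once if the steel is dropped (falling unheld faster than 0.7 m/s) (contact force between the fingers and steel below 0.1 N and linear speed of steel above 0.7 m/s).
It fails at once if another loose thing on the table is moved by more than 25 mm (distance of any of ramekin, turner, spice, tub, squeeze, oil, spoon from where it was at the start of the episode above 0.025 m).
It also fails if it takes over 69 s, if anything falls off the work surface, if the arm or the gripper's body presses on something with over 40 N, if the wrist force passes 120 N, or if a joint passes its speed limit or range.

ROBOT

A 6-joint arm with a two-finger parallel gripper is mounted at the origin on the work surface. World frame = base frame: x ahead of the robot, y to its left, z up, the work surface at z = 0. Lengths are in m, angles in rad, forces in N, time in s.
With the tool pointing down it reaches from about 0.35 to 0.975 m from the base axis. Payload 7.1 kg.
Tool frame: the origin (TCP) lies midway between the tips of the shut fingers; the grasp point (between the pads) lies 19 mm behind it; z points along the fingers, x is the direction in which the jaws open and shut, and the axes are right-handed (so a half turn about z gives the same grasp; the last joint's range is limited). The gripper opens to 88 mm and grips with 3 to 60 N. Pads are 20 mm wide; open, the fingers measure 115 mm over their backs; the gripper's body (75 mm by 178 mm) begins 61 mm behind the grasp point.
Start: joints at [-1.178, 0.423, 1.63, -0, 1.089, -0.019], TCP at [0.25, -0.573, 0.223] pointing down, gripper open.
Joint ranges: [-3, 3], [-0.9, 2.11], [0.09, 2.58], [-1.31, 4.45], [0.11, 2.69], [-2.54, 2.54]. Speed limits (rad/s): [2.39, 2.39, 3.01, 3.14, 3.14, 3.14].

INTERFACE

Orientations are given as a unit quaternion [w, x, y, z].
In Python, from station import move_pose, movel, movej, command_gripper, wait, inverse_kinematics, read_camera, camera_info, MotionError, job_done, get_time, get_joint_pos, get_qvel, get_effort, get_tcp_pos, get_ee_rot, get_ft_force, get_ft_torque, get_grip_width gives the robot as it stands. Calls block until the motion is done:
- move_pose(position, orientation): joint-space move of the TCP to a pose.
- movel(position, frame=None, v=0.15, until_force=None): straight line of the TCP; frame=None keeps the orientation; v is the mean speed in m/s. With until_force (N) it stops when the force on the tool has changed by that much, and returns True; else False.
- movej(angles): joint-space move.
- command_gripper(opening): opening from 0.0 (shut) to 1.0 (fully open); the grip force is fixed at half the most; returns when the fingers have stopped.
- wait(seconds).
- inverse_kinematics(position, orientation): joint angles nearest the present ones, or None.
- read_camera(name): name is "side" or "top" or "wrist"; returns the picture (400x640x3 uint8, red, green, blue); there is no depth.
- camera_info(name): a dict with "intrinsics" (3x3 intrinsics, pixels), "dist" ([k1, k2, p1, p2, k3] as OpenCV has them; the pictures are not rectified), "T" (4x4, takes a point from camera to world coordinates); the wrist camera has in their place "tool_from_camera" (4x4, takes a point from camera to tool coordinates, whose origin is the TCP and whose axes are the tool frame's). Camera axes: x right, y up, looking along -z (the intrinsics and any distortion apply to the point x, -y, -z); pixel columns grow to the right and rows downward; lengths in m; the calibration is good to about 2 mm. A picture is of the moment at which its call begins: read the wrist's pose just before it. camera_info takes no time and is no camera call.
A pose or a line that the arm cannot do raises MotionError and nothing moves.
- job_done(): hands the job in, once; it reports no verdict.
Readings, each from a call of its own:
- get_time(): time.
- get_joint_pos(): joint angles.
- get_qvel(): joint speeds.
- get_effort(): joint torques, N m.
- get_tcp_pos(): TCP position.
- get_ee_rot(): TCP orientation.
- get_ft_force(): force on the tool from outside, world axes, zero at the start.
- get_ft_torque(): the same for the moment, N m.
- get_grip_width(): opening from 0.0 (shut) to 1.0 (fully open).
Only numpy, scipy, OpenCV 4.12 (cv2) and the standard library are available. Lean on these libraries where they do the work, as an engineer would, in place of code of your own. Each camera call takes 0.05 s, during which the arm holds its last target. There are 200 camera calls.

## Working session

There is one attempt and no reset: what is moved stays moved. The work goes in short steps, each a Python script; the robot and the scene stay as the last script left them, time stands still between calls to the robot, and variables do not carry over. Pictures are saved under pics/ and viewed, about 8 in all and at most 12, crops included, and the job is handed in when it is done.

```bash
mkdir -p pics; ls
python3 - <<'E'
from station import *
import cv2,numpy as np
for n in ("top","side"):
    im=read_camera(n); cv2.imwrite(f"pics/{n}0.png",im[...,::-1])
    c=camera_info(n); print(n,{k:np.round(v,4).tolist() for k,v in c.items() if not isinstance(v,str)})
c=camera_info("wrist");print({k:np.round(v,4).tolist() for k,v in c.items() if not isinstance(v,str)})
print(get_ee_rot(),get_time())
E
```

```text
pics
top {'intrinsics': [[476.6734, 0.0, 319.2645], [0.0, 476.6734, 194.3494], [0.0, 0.0, 1.0]], 'dist': [-0.0657, 0.0, 0.0, 0.0, 0.0], 'T': [[0.0288, 0.9862, -0.1627, 0.2142], [-0.9996, 0.0294, 0.0009, -0.0438], [0.0057, 0.1626, 0.9867, 1.8132], [0.0, 0.0, 0.0, 1.0]]}
side {'intrinsics': [[494.993, 0.0, 326.141], [0.0, 494.993, 200.365], [0.0, 0.0, 1.0]], 'dist': [-0.0688, 0.0, 0.0, 0.0, 0.0], 'T': [[-0.9379, 0.2464, -0.2443, 0.1061], [-0.347, -0.6577, 0.6686, 1.0684], [0.0041, 0.7119, 0.7023, 1.2527], [0.0, 0.0, 0.0, 1.0]]}
{'intrinsics': [[340.5517, 0.0, 321.9115], [0.0, 340.5517, 202.0102], [0.0, 0.0, 1.0]], 'dist': [-0.0715, 0.0, 0.0, 0.0, 0.0], 'tool_from_camera': [[1.0, -0.0003, 0.0007, -0.0011], [-0.0001, -0.9549, -0.2969, -0.0804], [0.0007, 0.2969, -0.9549, -0.163], [0.0, 0.0, 0.0, 1.0]]}
[-3.77219991e-04  8.36735400e-01 -5.47606994e-01 -5.55510075e-04] 0.1
```

View pics/top0.png

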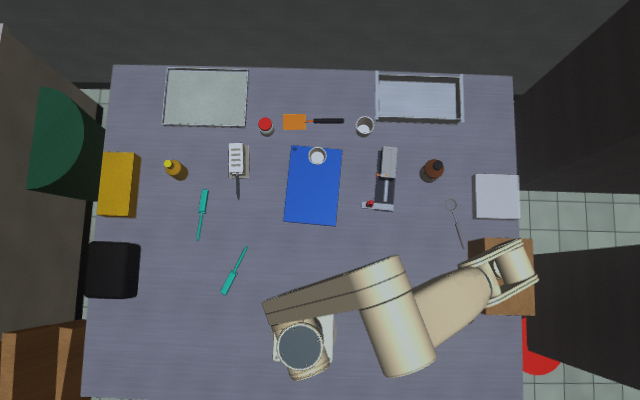

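View pics/side0.png

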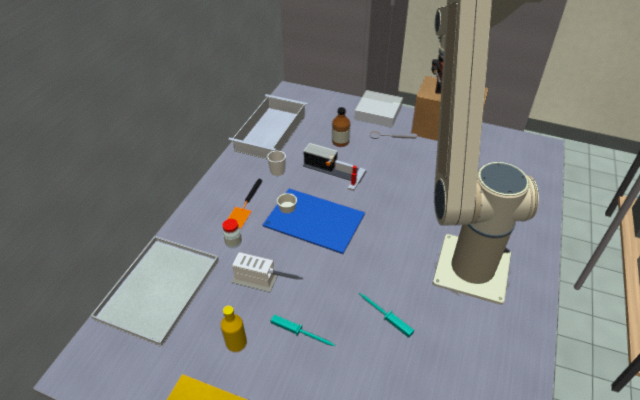

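```bash
cat > h.py <<'E'
from station import *
import cv2,numpy as np
from scipy.spatial.transform import Rotation as Ro
def quat(yaw):
    """tool down, tool -x along world y rotated by yaw; tool -y along the thing's x"""
    c,s=np.cos(yaw),np.sin(yaw)
    R=np.array([[s,-c,0],[-c,-s,0],[0,0,-1.]]).T.T
    x=np.array([s,-c,0]);z=np.array([0,0,-1.]);y=np.cross(z,x)
    q=Ro.from_matrix(np.c_[x,y,z]).as_quat(); return q[[3,0,1,2]]
def T_wrist():
    T=np.eye(4);q=np.array(get_ee_rot());T[:3,:3]=Ro.from_quat(q[[1,2,3,0]]).as_matrix();T[:3,3]=get_tcp_pos()
    return T@np.array(camera_info("wrist")["tool_from_camera"])
def cast(name,px,z,T=None):
    c=camera_info(name);T=np.array(c["T"]) if T is None else T
    px=np.array(px,float).reshape(-1,1,2)
    u=cv2.undistortPoints(px,np.array(c["intrinsics"]),np.array(c["dist"])).reshape(-1,2)
    d=np.c_[u[:,0],-u[:,1],-np.ones(len(u))]@T[:3,:3].T
    o=T[:3,3];z=np.broadcast_to(z,len(u))
    return o+d*((z-o[2])/d[:,2])[:,None]
def snap(fn):
    T=T_wrist();im=read_camera("wrist");cv2.imwrite(f"pics/{fn}.png",im[...,::-1]);np.save(f"pics/{fn}.npy",T);return im,T
E
python3 - <<'E'
from h import *
p=cast("top",[(239,198),(236.5,173),(385,178),(370,204),(291,146),(342,149),(335,226),(284,221)],[.05,.05,.071,.095,.012,.012,.012,.012])
print(p.round(3))
s=p[1];d=p[2]
for nm,t in(("sl",s),("dk",d)):
    print(t)
    move_pose([t[0]-.06,t[1],.25],quat(0)); print(get_tcp_pos(),get_joint_pos(),get_time())
    snap(nm)
a=cv2.imread("pics/sl.png");
E
```

```text
[[ 0.482  0.255  0.05 ]
 [ 0.577  0.27   0.05 ]
 [ 0.571 -0.289  0.071]
 [ 0.467 -0.231  0.095]
 [ 0.699  0.07   0.012]
 [ 0.693 -0.129  0.012]
 [ 0.391 -0.109  0.012]
 [ 0.405  0.085  0.012]]
[0.57743704 0.26966629 0.05      ]
[0.51774454 0.26911661 0.24998382] [ 4.59008705e-01  3.32081171e-01  1.69969832e+00 -1.11001096e-04
  1.10980685e+00  2.03066008e+00] 3.2
[ 0.57066015 -0.28899271  0.071     ]
[ 0.51105937 -0.28818763  0.25001173] [-5.33845570e-01  3.36898765e-01  1.69258533e+00  2.27238776e-04
  1.11214108e+00  1.03580185e+00] 5.2583
```

View pics/sl.png

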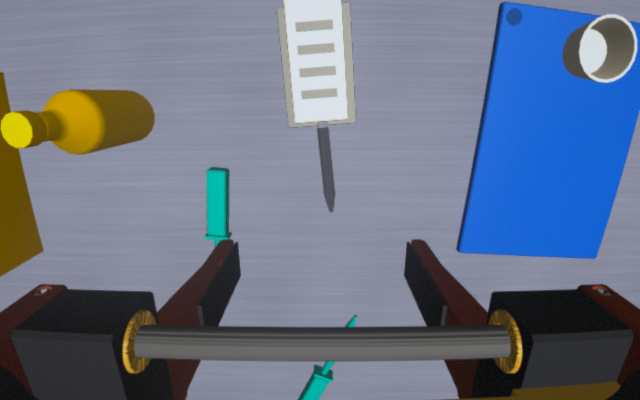

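View pics/dk.png

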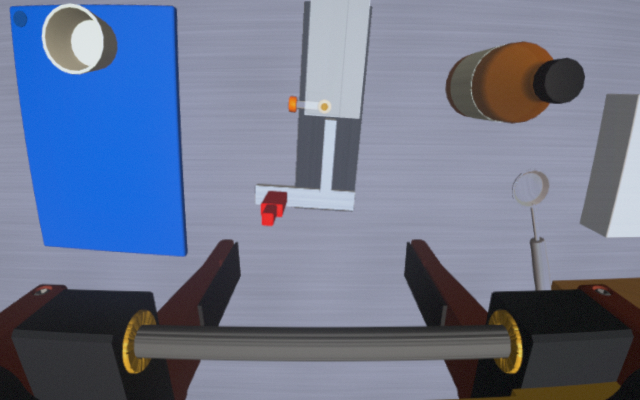

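```bash
cat > m.py <<'E'
from h import *
def rows(im,r0,r1,c0,c1,test):
    out=[]
    for r in range(r0,r1):
        c=np.where(test(im[r,c0:c1].astype(int)))[0]
        if len(c)>2: out.append((c0+c.mean(),r,len(c)))
    return np.array(out)
def line(p):
    vx,vy,x,y=cv2.fitLine(p[:,:2].astype(np.float32),cv2.DIST_HUBER,0,.01,.01).ravel()
    if vx<0: vx,vy=-vx,-vy
    return np.array([x,y]),np.array([vx,vy]),np.degrees(np.arctan2(vy,vx))
E
python3 - <<'E'
from m import *
for fn in("sl","dk"):
    im=cv2.imread(f"pics/{fn}.png");T=np.load(f"pics/{fn}.npy")
    if fn=="sl":
        o=rows(im,122,222,305,350,lambda a:a.max(1)<105); z=.05
    else:
        o=rows(im,115,200,312,348,lambda a:a.min(1)>130); z=.0425
    print(o[::4].astype(int).tolist(),o[-6:].tolist(),o[:6].tolist())
    P=cast("wrist",o[:,:2],z,T); k=o[:,2]
    g=P[8:-25]; print(fn,line(g),P[0],P[-1])
T=np.load("pics/sl.npy");print("sleeve roof front",cast("wrist",[(292,127),(348,121)],.076,T).round(4))
T=np.load("pics/dk.npy");print("dock roof front",cast("wrist",[(303,115),(361,119)],.071,T).round(4),"tab top",cast("wrist",[(268,217)],.095,T).round(4))
im=cv2.imread("pics/dk.png");b=im.astype(int);m=(b[...,0]>150)&(b[...,2]<70);m[240:]=0
y,x=np.where(m);print("board dk px",x.max(),cast("wrist",[(186,255),(177,8)],.012,T).round(3))
E
python3 -c "
import cv2
a=cv2.imread('pics/sl.png')[100:225,270:380];b=cv2.imread('pics/dk.png')[90:230,245:375]
a=cv2.resize(a,None,fx=3.5,fy=3.5,interpolation=cv2.INTER_CUBIC);b=cv2.resize(b,None,fx=3,fy=3,interpolation=cv2.INTER_CUBIC)
import numpy as np
h=max(a.shape[0],b.shape[0]);f=lambda i:cv2.copyMakeBorder(i,0,h-i.shape[0],0,0,cv2.BORDER_CONSTANT)
cv2.imwrite('pics/crop.png',np.hstack([f(a),f(b)]))"
```

```text
[[323, 128, 8], [322, 132, 10], [323, 136, 11], [323, 140, 10], [324, 144, 11], [324, 148, 11], [324, 152, 10], [325, 156, 11], [325, 160, 10], [326, 164, 11], [326, 168, 10], [327, 172, 11], [327, 176, 10], [327, 180, 10], [328, 184, 11], [328, 188, 10], [329, 192, 11], [329, 196, 9], [329, 200, 8], [330, 204, 6], [330, 208, 4]] [[330.0, 205.0, 5.0], [330.0, 206.0, 5.0], [330.5, 207.0, 4.0], [330.5, 208.0, 4.0], [330.5, 209.0, 4.0], [331.0, 210.0, 3.0]] [[323.0, 128.0, 8.0], [322.5, 129.0, 10.0], [322.5, 130.0, 10.0], [322.5, 131.0, 10.0], [322.5, 132.0, 10.0], [323.0, 133.0, 11.0]]
sl (array([0.5315014 , 0.26568797], dtype=float32), array([0.9939312 , 0.11000381], dtype=float32), np.float32(6.3155355)) [0.5661673  0.26857758 0.05      ] [0.47545666 0.25956625 0.05      ]
[[329, 115, 36], [330, 121, 12], [330, 125, 11], [329, 129, 12], [329, 133, 12], [329, 137, 12], [328, 141, 12], [328, 145, 12], [328, 149, 12], [328, 153, 11], [327, 157, 12], [327, 161, 12], [327, 165, 11], [327, 169, 11], [326, 173, 12], [326, 177, 11], [326, 181, 11], [325, 185, 12], [321, 189, 20], [329, 193, 36], [329, 197, 36]] [[329.5, 194.0, 36.0], [329.5, 195.0, 36.0], [329.5, 196.0, 36.0], [329.5, 197.0, 36.0], [329.5, 198.0, 36.0], [329.5, 199.0, 36.0]] [[329.5, 115.0, 36.0], [335.5, 116.0, 24.0], [343.0, 117.0, 9.0], [330.0, 120.0, 11.0], [330.5, 121.0, 12.0], [330.5, 122.0, 12.0]]
dk (array([ 0.5438516, -0.2948409], dtype=float32), array([ 0.9978007 , -0.06628532], dtype=float32), np.float32(-3.8006556)) [ 0.57246122 -0.29546138  0.0425    ] [ 0.4794441  -0.29614302  0.0425    ]
sleeve roof front [[0.5695 0.2988 0.076 ]
 [0.5751 0.2444 0.076 ]]
dock roof front [[ 0.5739 -0.2689  0.071 ]
 [ 0.5702 -0.3258  0.071 ]] tab top [[ 0.4765 -0.234   0.095 ]]
board dk px 183 [[ 0.393 -0.109  0.012]
 [ 0.686 -0.13   0.012]]
```

View pics/crop.png

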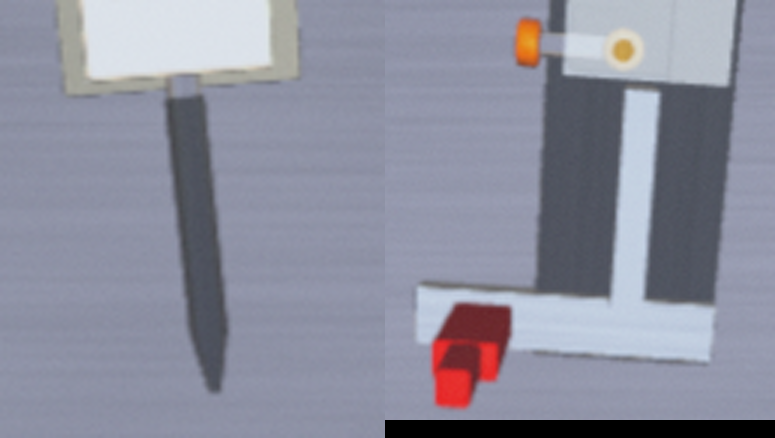

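Run:
```python
from h import *
u=np.array([.994,.110,0]);u/=np.linalg.norm(u);yaw=np.arctan2(.11,.994)
tip=np.array([.4745,.2593,0]); g=tip+.078*u
q=quat(yaw)
move_pose(g+[0,0,.16],q); command_gripper(.6)
movel(g+[0,0,.044],v=.15,until_force=6)
print(get_tcp_pos(),get_ft_force()); command_gripper(0)
print("w",get_grip_width(),get_time())
movel(g+[0,0,.0455],v=.03)
r=movel(g-.128*u+[0,0,.0455],v=.1,until_force=15); print(r,get_tcp_pos(),get_ft_force(),get_time())
snap("drawn"); cv2.imwrite("pics/drawn_side.png",read_camera("side")[100:400,150:550,::-1])
```

```text
[0.55262943 0.26817754 0.04472138] [ 0.84543684 -0.30671558  0.21189539]
w 0.12234761226861879 9.7083
False [0.42548109 0.25402183 0.04557683] [ 0.69571408 -0.09942268 -1.47575839] 11.3917
```

View pics/drawn.png

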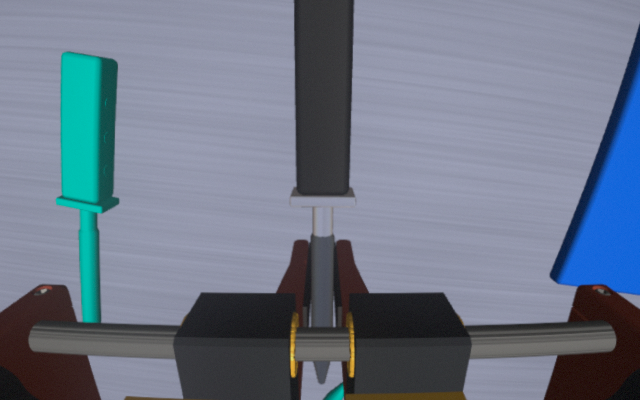

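Run:
```python
from h import *
p=np.array(get_tcp_pos()); movel(p+[-.0,0,.07],v=.15)
move_pose([.463,.02,.09],quat(0))
movel([.463,.02,.030],v=.12)
r=movel([.463,.02,.0155],v=.03,until_force=3); print(r,get_tcp_pos(),get_ft_force(),get_time())
command_gripper(.5); wait(.3)
movel([.463,.02,.12],v=.2)
im,T=snap("laid"); print(get_time(),get_ft_force())
```

```text
True [0.46292922 0.01986122 0.01537235] [ 0.34345505 -0.47017971  4.87733991] 14.2083
15.925 [-0.03713394 -0.55323449 -0.14440936]
```

View pics/laid.png

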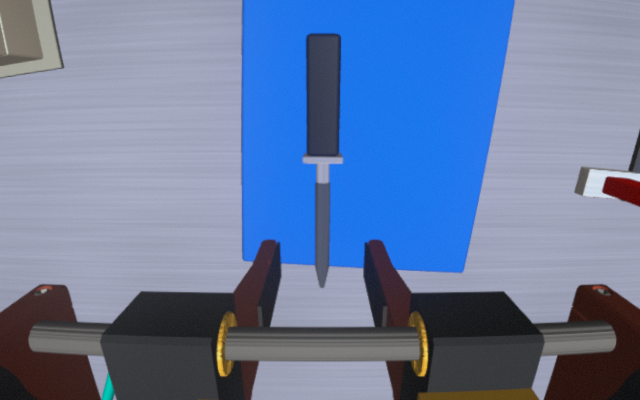

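Run:
```python
from m import *
im=cv2.imread("pics/laid.png");T=np.load("pics/laid.npy")
h=rows(im,40,152,295,352,lambda a:a.max(1)<100); P=cast("wrist",h[:,:2],.032,T)
c,d,ang=line(P);print("handle",c,d,ang,h[::20].tolist())
r=rows(im,190,262,305,340,lambda a:a.max(1)<110); print("rod",line(cast("wrist",r[:,:2],.022,T)),r[::15].tolist())
print("butt,guardback,tip",cast("wrist",[(322,35),(323,156),(323,162.5),(322,287)],[.032,.032,.022,.022],T).round(4))
```

```text
handle [0.5393167  0.02005354] [ 0.99998206 -0.0059914 ] -0.34328407 [[323.0, 40.0, 33.0], [323.0, 60.0, 33.0], [323.0, 80.0, 33.0], [322.5, 100.0, 32.0], [322.5, 120.0, 32.0], [322.5, 140.0, 32.0]]
rod (array([0.44172508, 0.0213553 ], dtype=float32), array([0.99938244, 0.03513974], dtype=float32), np.float32(2.0137737)) [[319.75, 190.0, 4.0], [322.0, 205.0, 4.0], [322.0, 221.0, 4.0], [322.0, 236.0, 4.0], [320.8, 251.0, 5.0]]
butt,guardback,tip [[0.5833 0.0206 0.032 ]
 [0.5002 0.0198 0.032 ]
 [0.4934 0.0198 0.022 ]
 [0.3836 0.0205 0.022 ]]
```

```bash
cat > d.py <<'E'
from h import *
yd=np.radians(-3.78);M=np.array([.572,-.2967,0]);c,s=np.cos(yd),np.sin(yd)
def D(x,y,z): return M+[c*x-s*y,s*x+c*y,z]
def inD(p): return np.array([[c,s,0],[-s,c,0],[0,0,1]])@(np.array(p)-M)
E
python3 - <<'E'
from d import *
np.set_printoptions(precision=4,suppress=True)
move_pose([.534,.0202,.10],quat(np.pi-.004))
print(get_joint_pos(),get_time())
movel([.534,.0202,.0155],v=.12,until_force=8)
print(get_tcp_pos()); command_gripper(0); print("w",get_grip_width())
movel([.50,.0202,.16],v=.2)
move_pose(D(-.185,0,.16),quat(yd)); print(get_joint_pos(),get_time())
movel(D(-.185,0,.048),v=.12)
print(inD(get_tcp_pos()),get_ft_force(),get_time())
f0=np.array(get_ft_force())
r=movel(D(-.150+.006,0,.048),v=.08,until_force=8); print(r,inD(get_tcp_pos()),get_ft_force()-f0,get_time())
cv2.imwrite("pics/ins.png",read_camera("side")[100:300,220:480,::-1].repeat(3,0).repeat(3,1)[:,:])
E
```

```text
[ 0.0155  0.4715  1.9088  0.      0.7615 -1.5509] 18.575
[0.5344 0.0202 0.0159]
w 0.268980989806793
[-0.6577  0.3058  1.9913  0.0001  0.845   0.9781] 22.925
[-0.1845 -0.0003  0.0485] [ 0.7685 -0.3043 -0.3894] 24.0083
False [-0.1442  0.0003  0.0478] [-0.5673  0.4579 -1.6072] 24.675
```

View pics/ins.png

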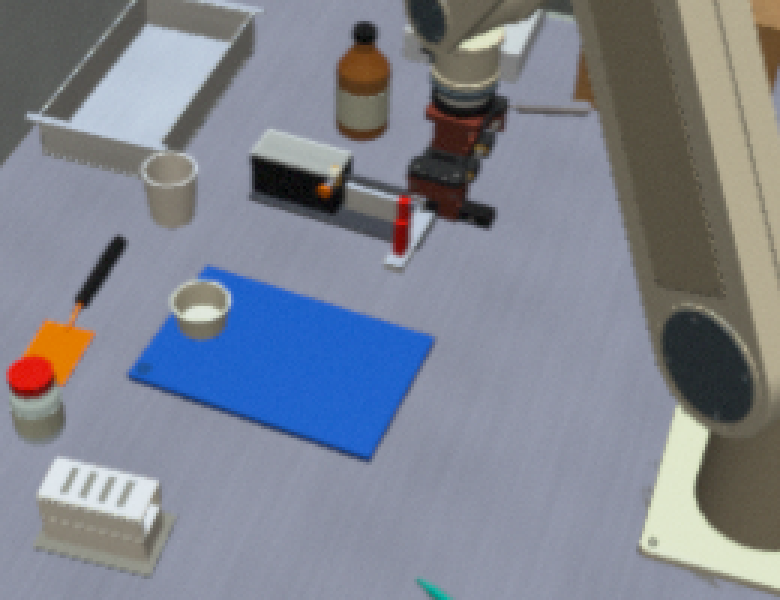

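Run:
```python
from d import *
np.set_printoptions(precision=4,suppress=True)
f0=np.array(get_ft_force())
for x,F in((-.125,18),(-.09,22),(-.05,22),(-.034,22)):
    r=movel(D(x,0,.048),v=.05,until_force=F); p=inD(get_tcp_pos())
    print(x,r,p,get_ft_force()-f0,get_grip_width(),get_time())
    if r and p[0]<-.048: break
snap("home")
```

```text
-0.125 False [-0.1237 -0.0008  0.0484] [ 1.401  -4.9552 -0.4007] 0.27303770284467094 25.2583
-0.09 False [-0.0907 -0.0003  0.0478] [-0.3022 -7.7429 -1.3386] 0.27256554166493985 26.1083
-0.05 False [-0.0511 -0.0004  0.0476] [-1.9618 -7.7016 -2.2201] 0.26919697364673956 27.0583
-0.034 False [-0.035  -0.0003  0.0475] [-0.9849 -6.5964 -1.8398] 0.2672686005054937 27.525
```

View pics/home.png

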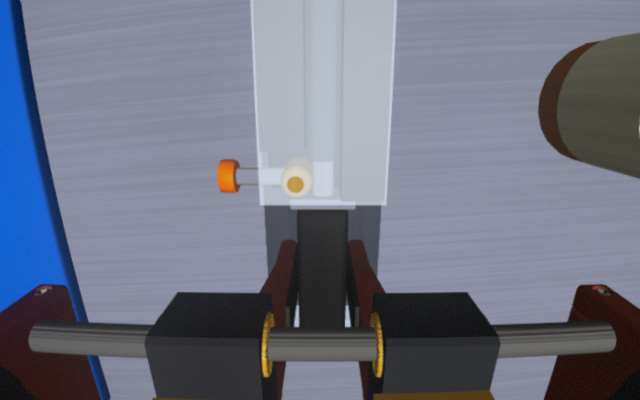

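```bash
python3 - <<'E'
from d import *
np.set_printoptions(precision=4,suppress=True)
f0=np.array(get_ft_force())
r=movel(D(-.020,0,.048),v=.02,until_force=15); p=inD(get_tcp_pos())
print(r,p,get_ft_force()-f0,get_grip_width(),get_time())
snap("home2")
E
python3 - <<'E'
import cv2
a=cv2.imread('pics/home.png')[140:260,210:410];b=cv2.imread('pics/home2.png')[140:260,210:410]
cv2.imwrite('pics/cmp.png',cv2.resize(cv2.hconcat([a,b]),None,fx=2,fy=2,interpolation=cv2.INTER_CUBIC))
E
```

```text
True [-0.0351 -0.0008  0.047 ] [-0.8186  1.0893  2.458 ] 0.27003428982358335 27.9083
```

View pics/cmp.png

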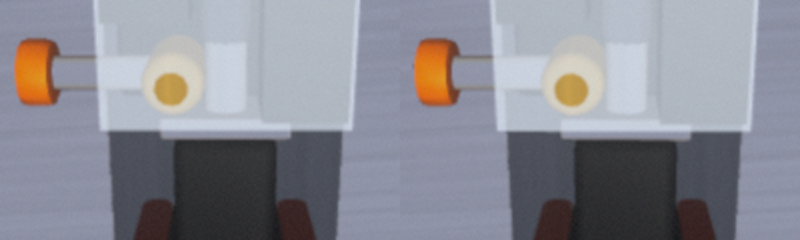

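```bash
python3 - <<'E'
from d import *
np.set_printoptions(precision=4,suppress=True)
command_gripper(.5); wait(.4)
p=inD(get_tcp_pos()); movel(D(p[0],p[1],.15),v=.2)
snap("rel"); 
command_gripper(0)
move_pose(D(-.1025,.112,.15),quat(yd))
r=movel(D(-.1025,.112,.079),v=.15,until_force=8); print(r,inD(get_tcp_pos()),get_time())
r=movel(D(-.1025,.030,.079),v=.08,until_force=12);print(r,inD(get_tcp_pos()),get_ft_force(),get_time())
if not r:
    r=movel(D(-.1025,.005,.079),v=.03,until_force=10);print(r,inD(get_tcp_pos()),get_ft_force(),get_time())
p=inD(get_tcp_pos());movel(D(-.1025,p[1]+.02,.079),v=.1)
movel(D(-.1025,p[1]+.03,.25),v=.2)
move_pose(D(-.12,.06,.25),quat(yd)); snap("fin");print(get_ft_force(),get_time())
E
python3 - <<'E'
import cv2
a=cv2.imread('pics/rel.png')[0:400,180:460];b=cv2.imread('pics/fin.png')[0:400,160:520]
cv2.imwrite('pics/cmp2.png',cv2.resize(cv2.hconcat([a,b]),None,fx=1.25,fy=1.25,interpolation=cv2.INTER_CUBIC))
E
```

```text
False [-0.1019  0.1114  0.0791] 31.6167
False [-0.1027  0.0302  0.0788] [-0.3679  0.227   0.4339] 32.7917
True [-0.1027  0.0145  0.0788] [0.7657 5.8523 4.372 ] 33.3833
[ 0.2746 -0.1244  0.7998] 35.0417
```

View pics/cmp2.png

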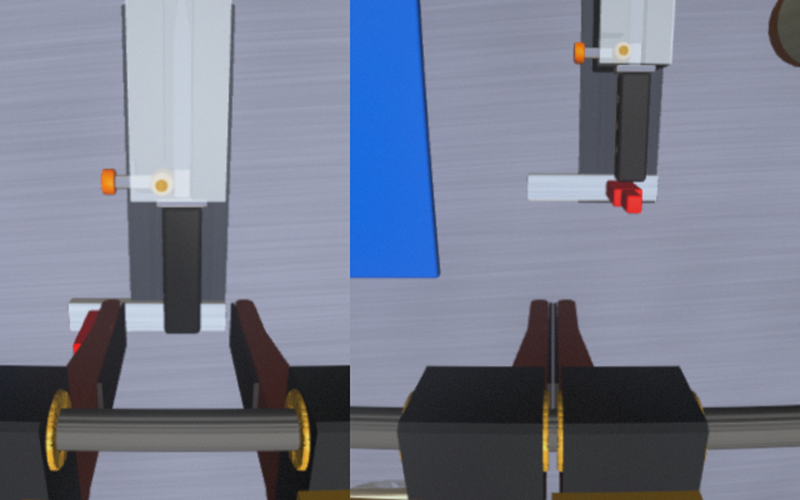

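Run:
```python
from d import *
im=cv2.imread("pics/fin.png").astype(int);T=np.load("pics/fin.npy")
m=((im[...,2]>190)&(im[...,1]<90)).astype(np.uint8)
n,_,st,ce=cv2.connectedComponentsWithStats(m)
for i in range(1,n):
    if st[i,4]>30: print(st[i],[inD(cast("wrist",[ce[i]],z,T)[0]).round(4) for z in(.095,.066)])
h=np.array([( (x-350)/1.25+160,y/1.25) for x,y in((634,72),(634,150))])
print([inD(p).round(4) for p in cast("wrist",h,.063,T)])
ge=[( (x-350)/1.25+160,y/1.25) for x,y in((617,70),(654,70))]
print([inD(p).round(4) for p in cast("wrist",ge,.0625,T)])
```

```text
[371 152   6  13  58] [array([-0.0968,  0.013 ,  0.095 ]), array([-0.102 ,  0.0086,  0.066 ])]
[382 157  12  13 143] [array([-1.016e-01, -1.000e-04,  9.500e-02]), array([-0.1072, -0.0056,  0.066 ])]
[array([-0.005 , -0.0011,  0.063 ]), array([-0.064, -0.004,  0.063])]
[array([-0.0036,  0.0119,  0.0625]), array([-0.0032, -0.0166,  0.0625])]
```

```bash
python3 -c "
from station import *
print(get_time());job_done()"
```

```text
35.0417
the job is handed in; nothing more can be done
```

The job is done and handed in at about 35 s of the 69 s allowed; no verdict came back.

I drew the steel out by its rod, laid it flat on the blue board and let go. Then I took it by the handle, turned it round and slid it rod-first into the dock. Finally I let go and pushed the red gate across.

**Last checks:**
- **Steel home:** on the last push it met a hard stop, more than 15 N with no further travel. In the wrist picture the guard was against the mouth and the plunger sat beside the neck. I did not measure the steel's final position more closely than that.
- **Gate across:** the push ended on a firm stop, over 10 N against the 2 N or so it takes to slide. The last picture puts the tab 0.1 mm from the dock's centre line.
- **Clear at the end:** the gripper was well clear of everything, and I saw nothing else moved in the pictures I viewed.

**Small disagreements:**
- **Gate start:** I measured the open gate about 56 mm off the centre line, where 65 mm was expected.
- **Gate stop:** the finger stopped about 5 mm further across than the finger size suggested.
- **Dock position:** the hard stop came with the gripper about 5 mm further in than my estimate of the dock's mouth predicted.

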